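# Zero the gauge, then pull the spring slide to the mark and hold it

## Robot

A 6-joint arm with a two-finger parallel gripper is mounted at the origin on the work surface. World frame = base frame: x ahead of the robot, y to its left, z up, the work surface at z = 0. Lengths are in m, angles in rad, forces in N, time in s.
With the tool pointing down it reaches from about 0.425 to 0.95 m from the base axis. Payload 3.5 kg.
Tool frame: the origin (TCP) lies midway between the tips of the shut fingers; the grasp point (between the pads) lies 19 mm behind it; x points along the fingers, y is the direction in which the jaws open and shut, and the axes are right-handed (so a half turn about x gives the same grasp; the last joint's range is limited). The gripper opens to 85 mm and grips with 20 to 120 N. Pads are 22 mm wide; open, the fingers measure 114 mm over their backs; the gripper's body (76 mm by 85 mm) begins 54 mm behind the grasp point. The pads swing forward as they close: fully open they stand 13 mm farther back than shut.
Start: joints at [1.157, 0.286, 1.577, -0, 1.279, -0.15], TCP at [0.176, 0.652, 0.231] pointing down, gripper open.
Joint ranges: [-2.77, 2.77], [-0.9, 2.22], [0.21, 2.48], [-1.53, 4.67], [0.24, 2.81], [-2.84, 2.84]. Speed limits (rad/s): [2.79, 2.79, 3.14, 3.14, 3.14, 3.14].

## Interface

Orientations are given as a unit quaternion [x, y, z, w].
In Python, from plant import sensors, optics, ctrl gives the robot as it stands.
- The arm moves only by the tool arm_command, never from a script. Its argument "increments" is a list that holds one entry, the list of rows, each a list of 4 numbers: the shift along the tool's x, y, z in cm, then the turn about the tool's x in rad. A call has 1 to 20 rows; each row shifts and turns the commanded pose from where the row before left it, along the tool's axes as they then stand; what a row does not reach is not made up. A row lasts 1/8 s, in which the tool goes at most 62.5 mm and 10.7 degrees, less where a joint would pass 70% of its speed; a pose out of reach is approached as far as the arm can. A call with a gripper value outside its range is refused whole. "grip" is the finger opening in cm, from 0 to 8.54, set as the call begins (left out, the last holds). The fingers move at their own pace and stop on an object; "grip_force" is the grip in N (left out, the last holds). Time passes only in rows, so rows that do not move let the fingers close. It gives the time, the measured TCP pose, the force and the opening at its end, in the units of the state.
- sensors.get_state(): the state, without advancing time (a new reading comes with each control period).
- optics.read_camera(name): name is "side" or "top" or "wrist"; returns the picture (480x640x3 uint8, blue, green, red); there is no depth.
- optics.camera_model(name): a dict with "camera_matrix" (3x3 intrinsics, pixels), "world_from_camera" (4x4, takes a point from camera to world coordinates); the wrist camera has in their place "mount" (4x4, takes a point from camera to tool coordinates, whose origin is the TCP and whose axes are the tool frame's). Camera axes: x right, y up, looking along -z (the intrinsics and any distortion apply to the point x, -y, -z); pixel columns grow to the right and rows downward; lengths in m; the calibration is good to about 2 mm. A picture is of the moment at which its call begins: read the wrist's pose just before it. camera_model takes no time and is no camera call.
- ctrl.sign_off(): hands the job in, once; it reports no verdict.
Trained networks look in the newest picture that a camera, given by its name, has taken for a name from the list of things; names that differ only in an ending like _2 or _b are one class to them, and where a whole thing is asked for, a point or a joint stands for the part that bears it (a point fixed in the world has none). Each returns a list of dicts, best first, with "conf" (0 to 1); they miss things now and then, are a little off and sometimes report something else, mostly with a low value. They report only what shows in the picture. A call takes as long as a camera call. They do not tell look-alikes from the thing itself.
- optics.boxes_of(camera, query): "at" ([row, column] in pixels, amid what is visible of it).
- optics.place_of(camera, query): "at" ([row, column] in pixels: a listed point, or the origin of a listed thing).
The state is a dict: "time": time; "qpos": joint angles; "dq": joint speeds; "joint_efforts": joint torques, N m; "eef_pos": TCP position; "tcp_rot": TCP orientation; "contact_force": force on the tool from outside, world axes, zero at the start; "wrist_torque": the same for the moment, N m; "opening": opening from 0.0 (shut) to 1.0 (fully open).
Only numpy, scipy, OpenCV 4.12 (cv2) and the standard library are available. Lean on these libraries where they do the work, as an engineer would, in place of code of your own. Each camera call takes 0.05 s, during which the arm holds its last target.

## Task

Zero the gauge first: with the spring slide still home, press the round plunger head on the white zeroing unit all the way down to its stop for a moment and let it come back up. Then take the upright handle of the spring slide, pull the slide out until its pointer blade lines up with the blade of the mark beside the rail, and finish while still holding it there with the fingers, without letting go. Leave the tray, the jar and the screwdriver where they are.

Things in the scene. Friction and masses are not known exactly. Their poses are not given: they have to be found in the camera images.
- slide_grip (a point): Grip point on the centre line of the slide's upright aluminium handle, 75 mm above the table. Handle: 18 mm thick along the travel, 26 mm wide, 55 mm tall, top at 97 mm, on a white carriage (60 mm along the travel by 64 mm, top at 42 mm). Axes: x along the rails towards the spring housing; -x is the way the slide pulls out, roughly towards the robot; z up.
- puller: The fixed spring puller: blue base plate 380 by 150 mm, 12 mm thick, with two rails. Origin on its underside, midway across and 20 mm in front (-x) of the handle's home place; axes as slide_grip. The spring housing's aluminium front block (top at 68 mm) stands 71 mm behind the handle when home; a low end stop (top at 40 mm) is at the near end.
- slide_pointer (a point): Free tip of the slide's pointer: a thin aluminium blade (5 mm thick along the travel, 20 mm long, 16 mm high) sticking out sideways (+y of slide_grip) from the carriage, in line with the handle's centre. The tip is 52 mm to the side of the handle's centre, 38 mm above the table. Axes as slide_grip.
- slide (a joint): How far the slide is pulled out, m: 0 = home, 0.11 = end stop (well past the mark). The spring pulls it back home: about 3 N at home, rising by 1.1 N for every 10 mm, at most 16 N.
- mark_tip (a point): Tip of the mark's thin aluminium blade (5 mm thick along the travel) on a small block (24 by 16 mm, 36 mm high with blade) fixed beside the rails on the pointer's side, 54 mm from the handle's line, 38 mm above the table; 40 to 80 mm from home in the pull direction. Axes as slide_grip. At the mark the two blade tips face each other across a 2 mm gap (equal x along the rails).
- plunger_top (a point): Centre of the flat top of the zeroing unit's plunger: a round blue head 34 mm across and 10 mm thick on a thin stem, 77 mm above the work surface when up, standing on a fixed white box 80 mm by 80 mm by 45 mm high. It stands left or right of the puller. z is up.
- plunger (a joint): How far the plunger is pressed down, m: 0 = up, 0.010 = down at its stop. A spring pushes it up: 4 N at the top, 9 N at the stop.
- tray: Bystander: empty white open tray, 110 mm by 110 mm, 40 mm high; origin at the centre of its underside. Leave it alone.
- jar: Bystander: clear jar with black lid, 56 mm across, 75 mm high; origin at the centre of its underside. Leave it alone.
- driver: Bystander: black-handled screwdriver, 170 mm long, lying on the surface. Leave it alone.
Not all that is in view belongs to the job. What is shaped like the part that bears plunger_top but turquoise or yellow is not meant.

How it is judged:
By the outcome, as a careful person would: the job done as asked, in the order asked, and still so for the second after the job is handed in, while the arm keeps its last pose, push and grip.
It also fails if it takes over 45 s, if anything falls off the work surface, if the arm or the gripper's body presses on something with over 40 N, if the wrist force passes 120 N, or if a joint passes its speed limit or range.

## Working session

There is one attempt and no reset: what is moved stays moved. The work goes in short steps, Python scripts to look and compute and a tool call to move; the robot and the scene stay as the last step left them, time stands still between calls to the robot, and variables do not carry over. Pictures are saved under pics/ and viewed, and the job is handed in when it is done.

Besides the shell and the picture viewer there is one more tool, called after "Emit:" in YAML: its name, and indented under it one key for each argument. arm_command: Moves the arm, as the interface text tells. Its arguments: {"type":"object","properties":{"increments":{"type":"array","items":{"type":"array","items":{"type":"array","items":{"type":"number"}}}},"grip":{"type":"number"},"grip_force":{"type":"number"}},"required":["increments"]}

```bash
mkdir -p pics; ls
python3 - <<'E'
from plant import sensors, optics, ctrl
import cv2, numpy as np
print(sensors.get_state())
for c in ["top","side"]:
    im=optics.read_camera(c); cv2.imwrite(f"pics/{c}0.png",im)
    for q in ["slide_grip","slide_pointer","mark_tip","plunger_top","puller"]:
        print(c,q,[(np.round(d["at"],1).tolist(),round(d["conf"],2)) for d in optics.place_of(c,q)[:4]])
    m=optics.camera_model(c); print(m)
print(optics.camera_model("wrist"))
E
```

```text
pics
{'time': 0.0, 'qpos': array([ 1.15700986e+00,  2.87156832e-01,  1.57817396e+00, -4.09201268e-05,
        1.27856582e+00, -1.49976321e-01]), 'dq': array([-0.00013685,  0.00268214, -0.0003472 ,  0.00078375,  0.00123483,
        0.00136098]), 'joint_efforts': array([ 4.82591690e-05, -4.05978119e+01, -2.92628056e+01, -1.31776492e-04,
        5.74883787e-03,  1.49224104e-05]), 'eef_pos': array([0.17571532, 0.65105607, 0.22995469]), 'tcp_rot': array([ 0.09221025,  0.7011776 , -0.09378281,  0.70075104]), 'contact_force': array([0.0212472 , 0.51284471, 0.71632672]), 'wrist_torque': array([-0.03483801,  0.00786982, -0.00807641]), 'opening': 0.9990635644158892}
top slide_grip [([196.4, 333.4], 0.91)]
top slide_pointer []
top mark_tip [([214.6, 321.2], 0.37)]
top plunger_top [([260.7, 234.9], 0.7), ([318.8, 247.3], 0.54), ([287.8, 171.1], 0.48)]
top puller [([209.0, 334.4], 0.78)]
{'camera_matrix': array([[551.92256519,   0.        , 325.97730034],
       [  0.        , 551.92256519, 237.87491788],
       [  0.        ,   0.        ,   1.        ]]), 'world_from_camera': array([[-0.0249482
[... 765 characters left out ...]
-0.03700103, -0.61922975,  0.78433758,  0.89368955],
       [-0.01189432,  0.78509234,  0.61926451,  0.7619186 ],
       [ 0.        ,  0.        ,  0.        ,  1.        ]])}
{'camera_matrix': array([[432.46877244,   0.        , 321.32479749],
       [  0.        , 432.46877244, 242.34490313],
       [  0.        ,   0.        ,   1.        ]]), 'mount': array([[ 8.43917231e-04,  2.98052822e-01, -9.54549005e-01,
        -1.43282217e-01],
       [ 9.99999603e-01,  2.09777679e-05,  8.90650322e-04,
         5.37996967e-05],
       [ 2.85485150e-04, -9.54549378e-01, -2.98052686e-01,
        -7.62250937e-02],
       [ 0.00000000e+00,  0.00000000e+00,  0.00000000e+00,
         1.00000000e+00]])}
```

View pics/top0.png

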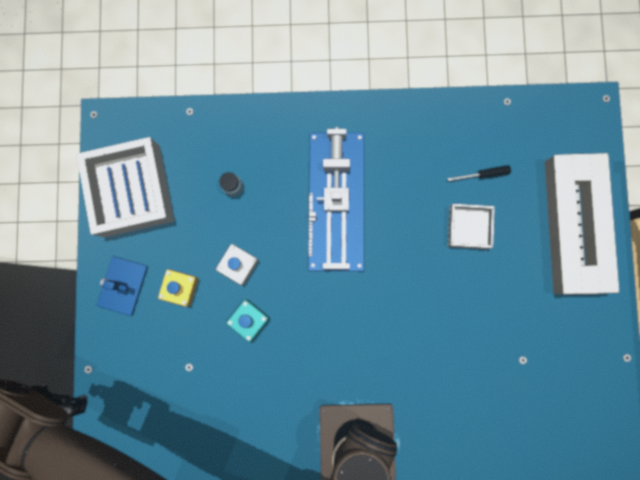

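View pics/side0.png

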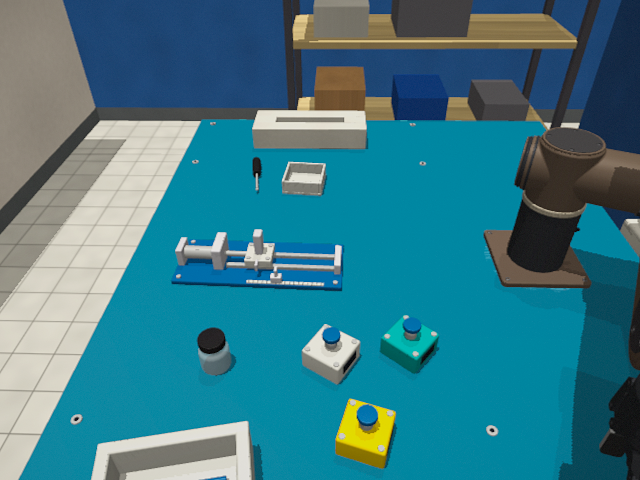

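The white unit is at top (263,237) / side (335,331). The yellow one at top (288,174) / side (415,367) and the turquoise one at top (320,246) / side (325,412) are look-alikes. I take the white one because the task says white. I'll confirm it in an enlarged crop and triangulate.

```bash
cat > h.py <<'E'
import numpy as np, cv2
from plant import sensors, optics, ctrl
from scipy.spatial.transform import Rotation as R
def cam(c):
    m=optics.camera_model(c); K=np.array(m["camera_matrix"])
    if c=="wrist":
        s=sensors.get_state(); T=np.eye(4); T[:3,:3]=R.from_quat(s["tcp_rot"]).as_matrix(); T[:3,3]=s["eef_pos"]
        W=T@np.array(m["mount"])
    else: W=np.array(m["world_from_camera"])
    return K,W
def ray(c,at,KW=None):
    K,W=KW or cam(c)
    d=np.array([(at[1]-K[0,2])/K[0,0],-(at[0]-K[1,2])/K[1,1],-1.])
    return W[:3,3],W[:3,:3]@d
def onz(c,at,z,KW=None):
    o,d=ray(c,at,KW); return o+d*(z-o[2])/d[2]
def proj(c,p,KW=None):
    K,W=KW or cam(c); q=W[:3,:3].T@(np.array(p)-W[:3,3]); 
    return np.array([K[1,2]-K[1,1]*q[1]/-q[2], K[0,2]+K[0,0]*q[0]/-q[2]])
def tri(a,b):
    A=[];B=[]
    for c,at in (a,b):
        o,d=ray(c,at); d=d/np.linalg.norm(d); P=np.eye(3)-np.outer(d,d); A.append(P);B.append(P@o)
    return np.linalg.solve(sum(A),sum(B))
E
python3 - <<'E'
from h import *
a=cv2.imread("pics/top0.png"); b=cv2.imread("pics/side0.png")
A=cv2.resize(a[120:350,150:370],None,fx=1.8,fy=1.8,interpolation=cv2.INTER_CUBIC)
B=cv2.resize(b[220:390,170:370],None,fx=2,fy=2,interpolation=cv2.INTER_CUBIC)
H=max(A.shape[0],B.shape[0]); o=np.zeros((H,A.shape[1]+B.shape[1],3),np.uint8)
o[:A.shape[0],:A.shape[1]]=A;o[:B.shape[0],A.shape[1]:]=B; print(o.shape);cv2.imwrite("pics/crop0.png",o)
print("plunger", tri(("top",[260.7,234.9]),("side",[331.9,330.2])), onz("top",[260.7,234.9],.077),onz("side",[331.9,330.2],.077))
print("grip", tri(("top",[196.4,333.4]),("side",[243.4,256.6])), onz("top",[196.4,333.4],.075),onz("side",[243.4,256.6],.075))
print("ptr",onz("side",[270.8,252.5],.038))
print("mark",onz("top",[214.6,321.2],.038),onz("side",[268.7,277.9],.038))
print("puller",onz("top",[209,334.4],0),onz("side",[266,268.9],0))
E
```

```text
(414, 796, 3)
plunger [0.47056751 0.30028023 0.07581319] [0.473429   0.29992018 0.077     ] [0.46762323 0.30162474 0.077     ]
grip [0.63515153 0.04315946 0.06911079] [0.63346699 0.04309429 0.075     ] [0.63428367 0.05029067 0.075     ]
ptr [0.63994262 0.09960409 0.038     ]
mark [0.59233965 0.0768833  0.038     ] [0.58518988 0.09146943 0.038     ]
puller [0.61239844 0.04170102 0.        ] [0.61350159 0.04053254 0.        ]
```

View pics/crop0.png

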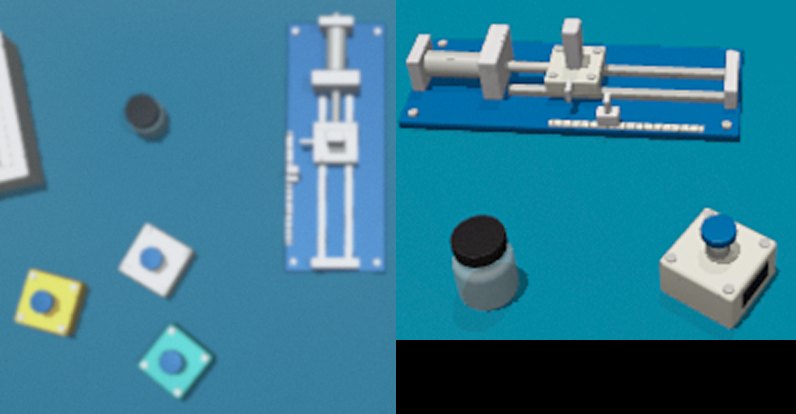

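The crop shows the white unit with its blue head as the only white one at top (237,263). I'll get the puller yaw and the tool axes next.

Run:
```python
from h import *
s=sensors.get_state(); Rm=R.from_quat(s["tcp_rot"]).as_matrix(); print(Rm.round(3))
a=cv2.imread("pics/top0.png")
hsv=cv2.cvtColor(a,cv2.COLOR_BGR2HSV); print(hsv[260,316],hsv[300,400], hsv[150,318])
m=cv2.inRange(a[120:285,295:380],(130,90,40),(215,150,90)); 
print(a[250,318],a[300,400])
roi=a[120:285,295:380].astype(int); m=((roi[...,2]>45)&(roi[...,0]>roi[...,1]+40)).astype(np.uint8)|(roi.min(2)>150).astype(np.uint8)
ys,xs=np.nonzero(cv2.morphologyEx(m,cv2.MORPH_OPEN,np.ones((3,3),np.uint8)))
L=[];Rr=[]
for y in range(18,140):
    q=xs[ys==y]
    if len(q)>20: L.append((y+120,q.min()+295-.5)); Rr.append((y+120,q.max()+295+.5))
for S in (L,Rr):
    S=np.array(S); p=np.polyfit(S[:,0],S[:,1],1); r=abs(np.polyval(p,S[:,0])-S[:,1]); k=r<1.5; p=np.polyfit(S[k,0],S[k,1],1)
    P=[onz("top",[r,np.polyval(p,r)],.012) for r in (140,260)]
    d=P[0]-P[1]; print(len(S),k.sum(),np.degrees(np.arctan2(d[1],d[0])),P[0].round(4),P[1].round(4))
def tool(v): return (Rm.T@v*100).round(2)
t=np.array([.470,.300,.14]); print("delta tool cm",tool(t-s["eef_pos"]))
```

```text
[[-0.     0.261  0.965]
 [ 0.     0.965 -0.261]
 [-1.     0.    -0.   ]]
[105 146 213] [ 99 166 157] [105 155 196]
[212 151  90] [157 125  55]
122 114 -1.271761429270352 [0.8034 0.1073 0.012 ] [0.4746 0.1146 0.012 ]
122 121 -1.8414222165240661 [ 0.7987 -0.0428  0.012 ] [ 0.4707 -0.0323  0.012 ]
delta tool cm [  9.13 -26.28  37.56]
```

Emit:
arm_command:
  increments:
    - [[0.5,-2.63,3.76,0],[0.5,-2.63,3.76,0],[0.5,-2.63,3.76,0],[0.5,-2.63,3.76,0],[0.5,-2.63,3.76,0],[0.5,-2.63,3.76,0],[0.5,-2.63,3.76,0],[0.5,-2.63,3.76,0],[0.5,-2.63,3.76,0],[0.5,-2.63,3.76,0],[0,0,0,0.167],[0,0,0,0.167],[0,0,0,0.167],[0,0,0,0.167],[0,0,0,0.167],[0,0,0,0.167],[0,0,0,0.167],[0,0,0,0.167],[0,0,0,0],[0,0,0,0]]
  grip: 0

```text
time: 3.1
eef_pos: [0.4704, 0.2997, 0.1814]
tcp_rot: [0.507, 0.493, -0.507, 0.493]
contact_force: [0.5, -0.1, 0.8]
opening: -0.0
```

Run:
```python
from h import *
KW=cam("wrist"); im=optics.read_camera("wrist"); cv2.imwrite("pics/w1.png",im)
s=sensors.get_state();Rm=R.from_quat(s["tcp_rot"]).as_matrix(); print(Rm.round(3), s["contact_force"])
for d in optics.place_of("wrist","plunger_top")[:3]: print(d, onz("wrist",d["at"],.077,KW))
print("tcp proj",proj("wrist",s["eef_pos"],KW), proj("wrist",[.4704,.2997,.077],KW))
t=optics.read_camera("top"); cv2.imwrite("pics/top1.png",t)
for d in optics.place_of("top","plunger_top")[:3]: print(d, onz("top",d["at"],.077))
```

```text
[[ 0.     1.    -0.027]
 [ 0.    -0.027 -1.   ]
 [-1.     0.    -0.   ]] [-0.32864046  0.69181359  0.12476721]
{'at': [283.8, 82.3], 'conf': 0.93} [0.32168163 0.27547271 0.077     ]
{'at': [229.4, 315.4], 'conf': 0.59} [0.46696889 0.30652929 0.077     ]
tcp proj [323.48368036 321.51860597] [240.22417157 321.4757893 ]
{'at': [288.1, 170.3], 'conf': 0.5} [0.40764953 0.46629498 0.077     ]
{'at': [195.2, 336.4], 'conf': 0.33} [0.63601739 0.03524836 0.077     ]
```

View pics/w1.png

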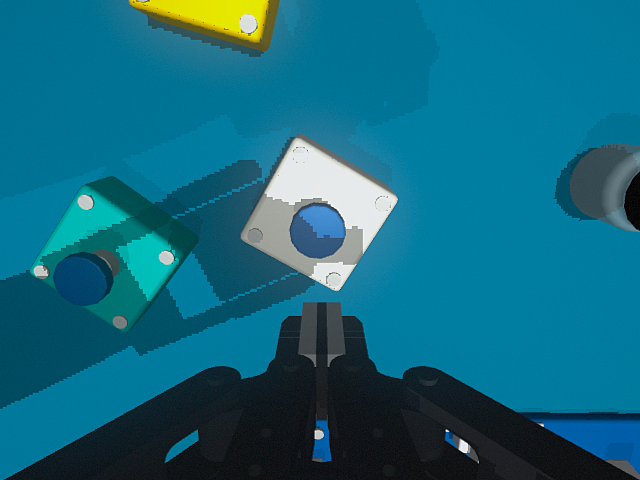

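The wrist view shows the white unit's blue head at (row 230, col 317), slightly to the +y side of the TCP. The turquoise unit is clear to the left. I'll shift a few mm and descend.

Emit:
arm_command:
  increments:
    - [[2.0,-0.15,-0.4,0],[2.5,0,0,0],[2.5,0,0,0],[2.0,0,0,0],[0.6,0,0,0],[0,0,0,0],[0,0,0,0]]

```text
time: 4.18
eef_pos: [0.4696, 0.3041, 0.0862]
tcp_rot: [0.508, 0.493, -0.507, 0.493]
contact_force: [0.7, -0.7, -0.9]
opening: 0.002
```

Run:
```python
from h import *
KW=cam("wrist"); im=optics.read_camera("wrist"); side=optics.read_camera("side")
cv2.imwrite("pics/w2.png",np.hstack([cv2.resize(im,(400,300)),cv2.resize(side[270:400,250:423],(400,300))]))
print(sensors.get_state()["eef_pos"],sensors.get_state()["contact_force"])
```

```text
[0.46966089 0.30406748 0.08635444] [ 0.50768887 -0.14507552 -0.27398615]
```

View pics/w2.png

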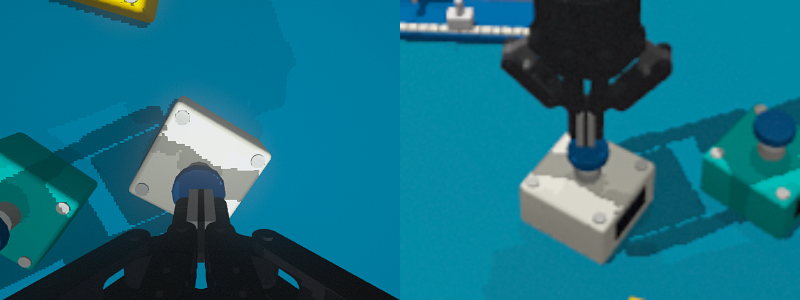

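The fingertips stand centred over the head in both views. Pressing now.

Emit:
arm_command:
  increments:
    - [[0.5,0,0,0],[0.4,0,0,0],[0.3,0,0,0],[0.3,0,0,0],[0.2,0,0,0],[0.1,0,0,0],[0,0,0,0],[0,0,0,0]]

```text
time: 5.28
eef_pos: [0.4692, 0.3038, 0.0685]
tcp_rot: [-0.507, -0.493, 0.507, -0.493]
contact_force: [-3.0, -0.4, 8.5]
opening: -0.002
```

Emit:
arm_command:
  increments:
    - [[0.15,0,0,0],[0.1,0,0,0],[0,0,0,0],[0,0,0,0]]

```text
time: 5.78
eef_pos: [0.4693, 0.3039, 0.067]
tcp_rot: [-0.507, -0.493, 0.507, -0.493]
contact_force: [-4.6, -2.3, 12.8]
opening: -0.003
```

Emit:
arm_command:
  increments:
    - [[0.15,0,0,0],[0,0,0,0],[0,0,0,0]]

```text
time: 6.15
eef_pos: [0.4694, 0.3039, 0.0669]
tcp_rot: [-0.507, -0.493, 0.508, -0.493]
contact_force: [-7.2, -2.9, 19.0]
opening: 0.0
```

The plunger is bottomed: force rose from 12.8 to 19 N with z staying at 0.067. Now I'll lift off, check that it came back up, and travel over the handle.

Emit:
arm_command:
  increments:
    - [[-1.5,0,0,0],[-3.0,0,0,0],[-4.5,0,0,0],[-4.5,0,0,0],[0,1.5,2.2,0],[0,2.9,4.4,0],[0,2.9,4.4,0],[0,2.9,4.4,0],[0,2.9,4.4,0],[0,2.9,4.4,0],[0,1.3,1.75,0],[0,0,0,0],[0,0,0,0]]
  grip: 5

```text
time: 7.78
eef_pos: [0.6336, 0.0407, 0.1979]
tcp_rot: [-0.507, -0.493, 0.507, -0.493]
contact_force: [-0.1, 0.6, -0.8]
opening: 0.587
```

Run:
```python
from h import *
KW=cam("wrist"); im=optics.read_camera("wrist"); cv2.imwrite("pics/w3.png",im)
s=sensors.get_state();print(s["eef_pos"],s["contact_force"],s["opening"])
for q,z in [("slide_grip",.075),("slide_pointer",.038),("mark_tip",.038)]:
    for d in optics.place_of("wrist",q)[:2]: print(q,d, onz("wrist",d["at"],z,KW))
t=optics.read_camera("side"); cv2.imwrite("pics/side3.png",t)
for q,z in [("plunger_top",.077),("mark_tip",.038),("slide_pointer",.038)]:
  for d in optics.place_of("side",q)[:3]: print(q,d, onz("side",d["at"],z))
```

```text
[0.63359498 0.04098456 0.19807677] [0.16991237 0.96519128 0.45426123] 0.5850253045337058
slide_grip {'at': [238.2, 321.8], 'conf': 0.64} [0.6335376  0.03648306 0.075     ]
slide_pointer {'at': [152.5, 320.8], 'conf': 0.85} [0.63424036 0.0870623  0.038     ]
mark_tip {'at': [146.5, 259.9], 'conf': 0.83} [0.59252327 0.09228957 0.038     ]
plunger_top {'at': [413.5, 369.1], 'conf': 0.95} [0.40528679 0.46282338 0.077     ]
plunger_top {'at': [321.1, 413.4], 'conf': 0.75} [0.31558338 0.27184846 0.077     ]
plunger_top {'at': [330.1, 328.0], 'conf': 0.61} [0.47165684 0.29751567 0.077     ]
mark_tip {'at': [268.5, 279.2], 'conf': 0.43} [0.58240488 0.09074957 0.038     ]
slide_pointer {'at': [269.1, 254.8], 'conf': 0.96} [0.63566938 0.09397682 0.038     ]
```

View pics/w3.png

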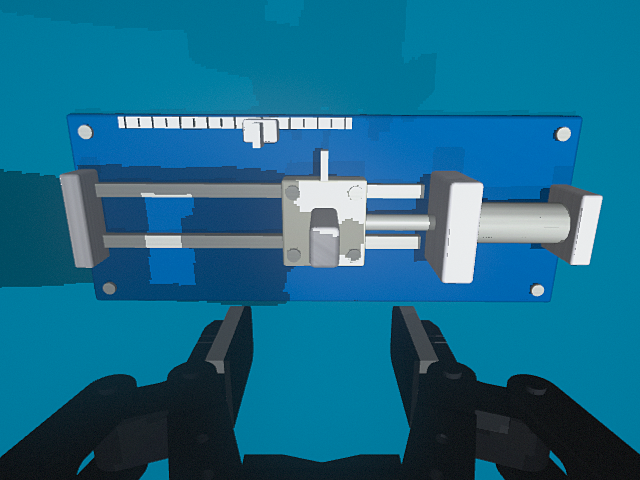

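View pics/side3.png

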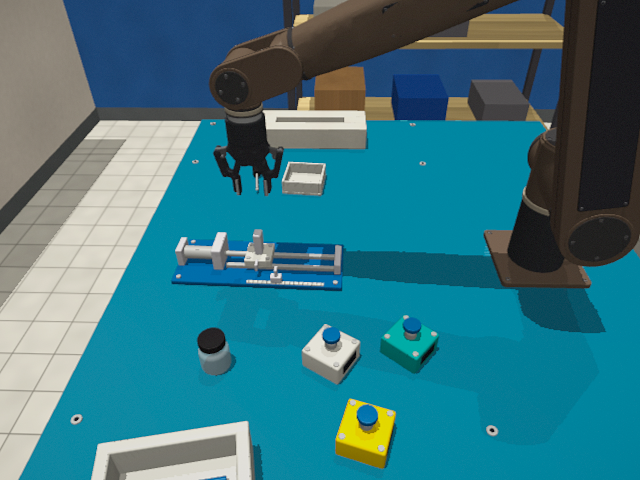

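The plunger head is back up at side (330,328). In the wrist view the handle is centred at column ~322, the pointer tip at (152,321), the mark tip at (147,260), and the puller is level with the image. Descending around the handle.

Emit:
arm_command:
  increments:
    - [[2.0,0,0.2,0],[3.5,0.05,0.2,0],[3.5,0,0,0],[3.0,0,0,0],[1.5,0,0,0],[0.5,0,0,0],[0,0,0,0],[0,0,0,0]]

```text
time: 9.18
eef_pos: [0.6359, 0.0352, 0.0599]
tcp_rot: [0.508, 0.492, -0.507, 0.493]
contact_force: [0.7, 0.7, 0.2]
opening: 0.587
```

Run:
```python
from h import *
im=optics.read_camera("wrist"); cv2.imwrite("pics/w4.png",im)
s=sensors.get_state();print(s["eef_pos"],s["contact_force"],s["opening"])
```

```text
[0.63580253 0.03524907 0.05985713] [ 0.3271678  -0.46050946 -0.1225528 ] 0.5868944400736806
```

View pics/w4.png

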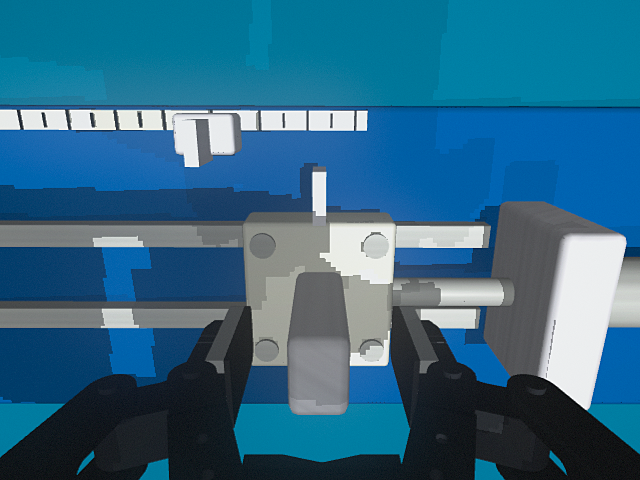

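The handle (col ~320) stands between the open pads (cols 240 and 400) and both blades are in view. Closing.

Emit:
arm_command:
  increments:
    - [[0.3,0,0,0],[0,0,0,0],[0,0,0,0],[0,0,0,0],[0,0,0,0],[0,0,0,0]]
  grip: 0
  grip_force: 60

```text
time: 9.98
eef_pos: [0.6349, 0.0353, 0.0555]
tcp_rot: [0.507, 0.493, -0.507, 0.493]
contact_force: [-0.7, 0.1, 1.0]
opening: 0.201
```

Run:
```python
from h import *
KW=cam("wrist"); im=optics.read_camera("wrist"); cv2.imwrite("pics/w5.png",im)
s=sensors.get_state();print(s["eef_pos"],s["contact_force"],s["opening"]*85)
for q,z in [("slide_grip",.075),("slide_pointer",.038),("mark_tip",.038)]:
    for d in optics.place_of("wrist",q)[:2]: print(q,d, onz("wrist",d["at"],z,KW))
```

```text
[0.63492316 0.03534581 0.05554439] [ 0.6476054  -0.16123742  1.27445666] 17.369063951027783
slide_grip {'at': [346.6, 315.1], 'conf': 0.91} [0.63283343 0.03741969 0.075     ]
slide_pointer {'at': [170.9, 322.2], 'conf': 0.72} [0.63669013 0.08892539 0.038     ]
mark_tip {'at': [164.0, 200.0], 'conf': 0.76} [0.59172411 0.09278442 0.038     ]
```

View pics/w5.png

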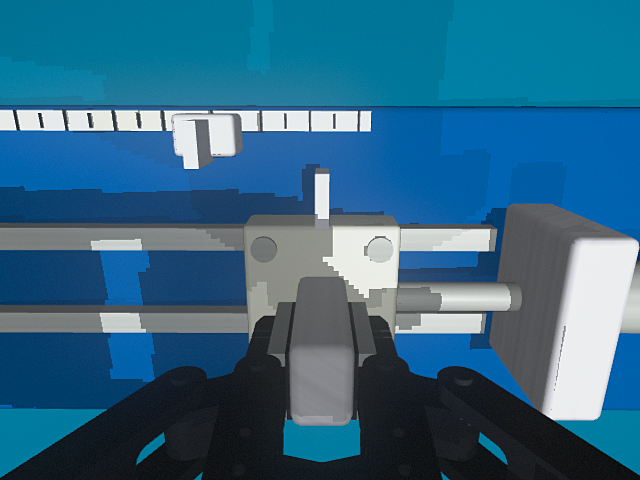

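The handle is gripped (opening 17.4 mm). I'll pull 40 mm and then refine by eye.

Emit:
arm_command:
  increments:
    - [[0,-0.3,0,0],[0,-0.5,0,0],[0,-0.6,0,0],[0,-0.7,0,0],[0,-0.7,0,0],[0,-0.6,0,0],[0,-0.4,0,0],[0,-0.2,0,0],[0,0,0,0],[0,0,0,0]]

```text
time: 11.42
eef_pos: [0.5962, 0.0366, 0.0555]
tcp_rot: [0.508, 0.492, -0.506, 0.494]
contact_force: [7.8, 1.4, -3.2]
opening: 0.207
```

```bash
cat > look.py <<'E'
from h import *
import sys
n=sys.argv[1]
KW=cam("wrist"); im=optics.read_camera("wrist")
s=sensors.get_state();print(s["time"],s["eef_pos"],s["contact_force"],s["opening"]*85)
for q,z in [("slide_pointer",.038),("mark_tip",.038)]:
    for d in optics.place_of("wrist",q)[:2]: print(q,d, onz("wrist",d["at"],z,KW))
cv2.imwrite(f"pics/w{n}.png",cv2.resize(im[90:240,220:420],(800,600),interpolation=cv2.INTER_CUBIC))
t=optics.read_camera("side"); cv2.imwrite(f"pics/s{n}.png",cv2.resize(t[230:305,230:330],(800,600),interpolation=cv2.INTER_CUBIC))
for q,z in [("slide_pointer",.038),("mark_tip",.038)]:
    for d in optics.place_of("side",q)[:2]: print(q,d, onz("side",d["at"],z))
E
python3 look.py 6
```

```text
11.475 [0.59622986 0.03657054 0.05550112] [ 7.45702804  0.99989254 -2.87717206] 17.57389681367719
slide_pointer {'at': [169.5, 319.5], 'conf': 0.73} [0.59713542 0.09069151 0.038     ]
slide_pointer {'at': [267.8, 357.0], 'conf': 0.38} [0.61082539 0.05140093 0.038     ]
mark_tip {'at': [164.1, 302.6], 'conf': 0.75} [0.59096711 0.09286029 0.038     ]
mark_tip {'at': [267.0, 277.3], 'conf': 0.54} [0.58706158 0.08593807 0.038     ]
```

View pics/w6.png

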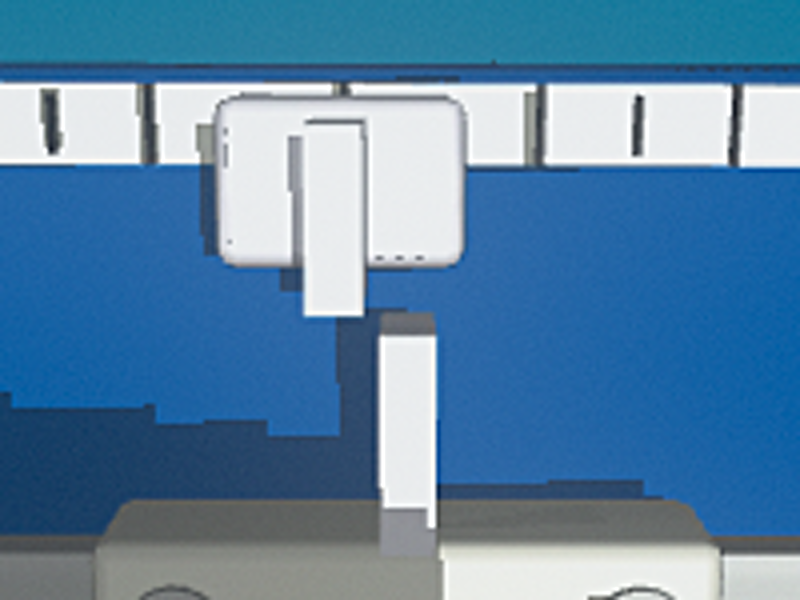

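View pics/s6.png

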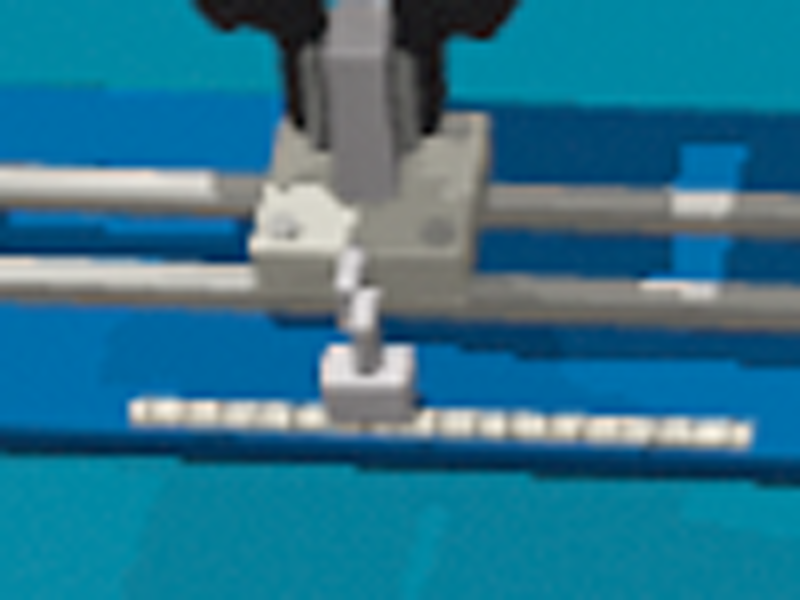

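In the wrist crop (×4) the pointer blade centre is at x=408 and the mark blade at x=334. With a 5 mm blade about 59 px wide, that leaves 6.3 mm to go, and the networks say 6.2 mm.

Emit:
arm_command:
  increments:
    - [[0,-0.2,0,0],[0,-0.25,0,0],[0,-0.2,0,0],[0,0,0,0],[0,0,0,0],[0,0,0,0]]

```text
time: 12.48
eef_pos: [0.5899, 0.0368, 0.0555]
tcp_rot: [0.509, 0.492, -0.506, 0.494]
contact_force: [8.2, 0.8, -2.9]
opening: 0.203
```

```bash
python3 look.py 7
```

```text
12.525 [0.58992508 0.03677777 0.05552258] [ 8.34433125  0.59131396 -2.82804478] 17.741017675859258
slide_pointer {'at': [171.1, 321.7], 'conf': 0.64} [0.59158719 0.09029664 0.038     ]
mark_tip {'at': [163.7, 321.5], 'conf': 0.96} [0.5915933  0.09301579 0.038     ]
slide_pointer {'at': [268.9, 273.4], 'conf': 0.68} [0.5949822  0.09235551 0.038     ]
mark_tip {'at': [269.6, 277.4], 'conf': 0.47} [0.58599285 0.09442228 0.038     ]
```

View pics/w7.png

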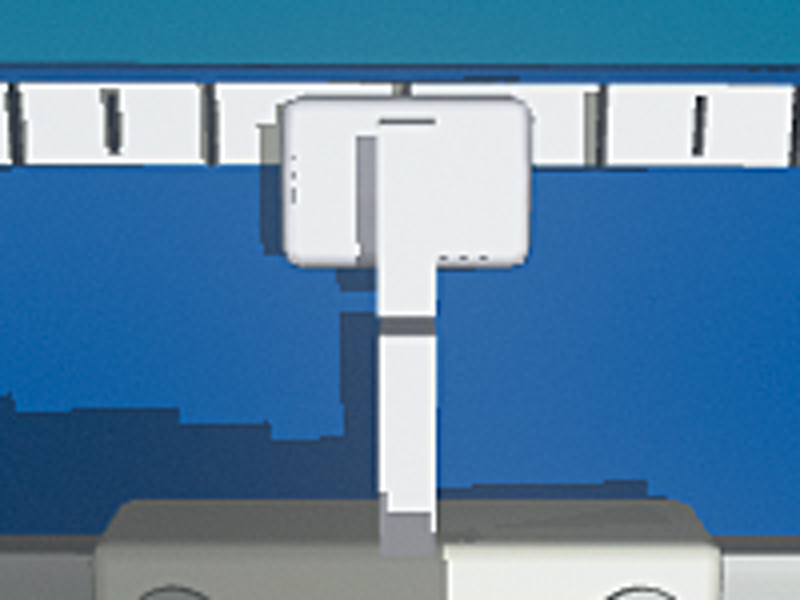

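View pics/s7.png

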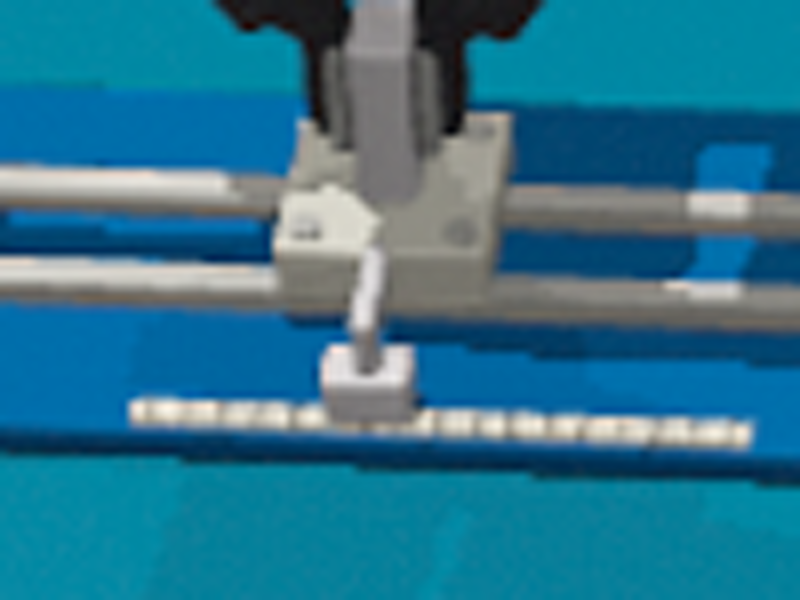

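The blade edges coincide: both span columns 378–436 in the crop. I'll hold briefly to check for drift, then hand in.

Emit:
arm_command:
  increments:
    - [[0,0,0,0],[0,0,0,0],[0,0,0,0],[0,0,0,0],[0,0,0,0],[0,0,0,0],[0,0,0,0],[0,0,0,0]]

```text
time: 13.78
eef_pos: [0.5899, 0.0368, 0.0555]
tcp_rot: [0.509, 0.491, -0.506, 0.494]
contact_force: [7.8, 1.2, -3.5]
opening: 0.202
```

```bash
python3 look.py 8
```

```text
13.825 [0.58993121 0.03673901 0.05551608] [ 7.53849159  1.02516719 -3.80997985] 17.306001716997674
mark_tip {'at': [162.4, 320.8], 'conf': 0.94} [0.59141747 0.09349396 0.038     ]
mark_tip {'at': [270.4, 277.1], 'conf': 0.56} [0.58638853 0.09702905 0.038     ]
```

View pics/w8.png

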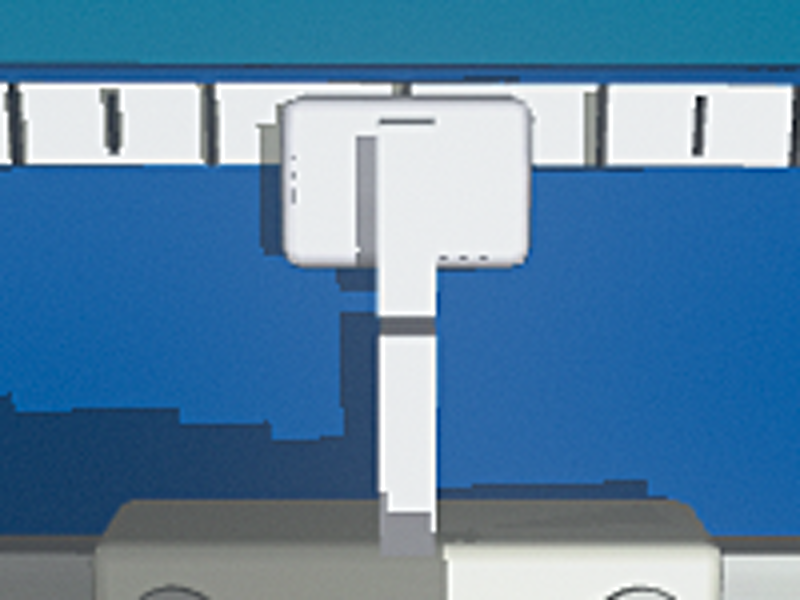

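There is no drift and the blades are still in line.

```bash
python3 -c "
from plant import ctrl
print(ctrl.sign_off())"
```

```text
the job is handed in; nothing more can be done
None
```

I zeroed the gauge, then pulled the slide out to the mark. The job was handed in at about 14 s with the fingers still holding the handle.

- **Zeroing:** I pressed the white unit's plunger to its stop with the slide still home. Force rose from 12.8 to 19 N while the height stayed at 67 mm. The side camera later showed the head back up.
- **Slide:** I gripped the handle across its 18 mm thickness with a 60 N grip setting and pulled it about 45 mm. In the last enlarged wrist pictures the pointer and mark blades coincide (both at columns 378–436). They had not moved after a further second of holding, with a steady pull of about 8 N.
- **Checks that disagreed:** The side camera's network points for pointer and mark differed by about 9 mm along the rails. I put this down to its coarse pixels and low-confidence detections, since its enlarged picture shows the two blades in line. In the final look the networks missed the pointer in both cameras, so the final check rests on the wrist picture itself.
- **Bystanders:** I never moved near the tray, jar or screwdriver, but I did not check them again at the end.

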